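# Tip the salt shaker over the soup bowl

### The job

Take the salt shaker, the short one with the pale domed top, out of the spice rack by drawing it straight up until it is clear of the rack. Then hold it over the bowl, tipped well over on its side (at least 60 degrees from upright) with its domed top above the middle of the bowl and a hand's breadth or so above the rim, ready for salting. Finish still holding it there, still, touching nothing else; leave the other jars standing in the rack and the bowl where it stands.

Things in the scene. Friction and masses are not known exactly. Their poses are not given: they have to be found in the camera images.
- rack: fixed wooden spice rack on the worktop, a block 295 mm long along its own y, 80 mm deep along its x, 48 mm high (end cheeks 50 mm). Three round wells of 48 mm diameter and 38 mm depth in its top, at its own y = -88, 0 and +88 mm, x = 0; the jars stand on their floors, 10 mm above the worktop. Origin: centre of the underside; z up
- shaker: salt shaker, the shortest of the three vessels in the rack: 90 mm tall, 44 mm across at 30 mm above its foot, narrowing to 33 mm at 65 mm; above that its pale grey perforated dome, 34 mm across and rounded over at the top; lower part glass; about 0.12 kg, loose. It stands in one of the three wells (which one varies), so it rises 52 mm above the rack's top. Origin: centre of its underside; own z runs along its axis to the domed top
- shaker_top (a point): middle of the shaker's domed top, 90 mm along its axis from the underside; axes as those of the shaker
- bowl: white ceramic soup bowl, loose, 150 mm across the rim and 60 mm high, standing on the worktop. Origin: centre of its underside
- jar_a: spice jar, 41 mm across, 105 mm tall, dark lid, standing in another well of the rack; stays there. Origin: centre of its underside
- jar_b: spice jar just like jar_a, standing in the remaining well of the rack; stays there. Origin: centre of its underside
Things that resemble listed ones, but are neither listed nor needed, are in the scene too. What is shaped like the shaker but blue is not meant. Leave any purple look-alike of the jar_b alone.

How it is judged:
On the way:
1. the shaker is drawn straight up, clear of the rack and still about upright (z of shaker in the frame of rack above 0.055 m and angle between shaker's own z axis and vertical below 0.5 rad and contact force between shaker and the fingers above 0.5 N and contact force between shaker and rack below 0.1 N), for 0.1 s.
At the end, for the whole second after the job is handed in: Held still (<30 mm/s) by the fingers, tipped over 59 deg; dome within 55 mm sideways of the bowl's centre and 90-270 mm above the worktop, foot over 90 mm up; shaker off rack and bowl, robot off bowl; bowl level, moved <40 mm; other jars in their wells, moved <20 mm, tilted <17 deg (angle between shaker's own z axis and vertical above 1.03 rad and horizontal distance between shaker_top and bowl below 0.055 m and height (world z) of shaker_top between 0.09 and 0.27 m and height (world z) of shaker above 0.09 m and contact force between shaker and the fingers above 0.5 N and contact force between each of shaker, the arm and bowl below 0.1 N and contact force between shaker and rack below 0.1 N and linear speed of shaker below 0.03 m/s and distance of bowl from where it was at the start of the episode below 0.04 m and angle between bowl's own z axis and vertical below 0.1 rad and distance of each of jar_a, jar_b from where it was at the start of the episode below 0.02 m and angle between each of jar_a, jar_b's own z axis and vertical below 0.3 rad); the arm keeps its last pose, push and grip.
It fails at once if another jar is lifted or knocked over (distance of any of jar_a, jar_b from where it was at the start of the episode above 0.03 m).
It fails at once if the bowl is pushed away or tipped (distance of bowl from where it was at the start of the episode above 0.05 m or angle between bowl's own z axis and vertical above 0.35 rad).
It also fails if it takes over 38 s, if anything falls off the work surface, if the arm or the gripper's body presses on something with over 40 N, if the wrist force passes 120 N, or if a joint passes its speed limit or range.

### The arm

A 6-joint arm with a two-finger parallel gripper is mounted at the origin on the work surface; the furniture and walls round the work are solid. World frame = base frame: x ahead of the robot, y to its left, z up, the work surface at z = 0. Lengths are in m, angles in rad, forces in N, time in s.
With the tool pointing down it reaches from about 0.25 to 0.725 m from the base axis. Payload 4 kg.
Tool frame: the origin (TCP) lies midway between the tips of the shut fingers; the grasp point (between the pads) lies 19 mm behind it; z points along the fingers, y is the line along which they close (so a half turn about z gives the same grasp; the last joint's range is limited). The gripper opens to 85 mm and grips with 20 to 120 N. Pads are 22 mm wide; open, the fingers measure 114 mm over their backs; the gripper's body (76 mm by 85 mm) begins 54 mm behind the grasp point. The pads swing forward as they close: fully open they stand 13 mm farther back than shut.
Start: joints at [-1.336, 0.241, 0.005, 1.335, 0, 1.571], TCP at [0.116, -0.486, 0.231] pointing down, gripper open.
Joint ranges: [-2.72, 2.72], [-1.05, 1.87], [-1.09, 1.28], [-1.99, 2.15], [-1.42, 1.44], [-3.14, 3.14]. Speed limits (rad/s): [2.79, 2.79, 3.14, 3.14, 3.14, 3.14].

### API

Orientations are given as a unit quaternion [x, y, z, w].
In Python, from workcell import bot gives the robot as it stands. The module is installed in compiled form; this text tells all that it offers.
- The arm moves only by the tool drive_tool, never from a script. Its arguments are lists of equal length, an entry for each row: "slide": the shift along the tool's x, y, z scaled (see below), a list of three; "rotation": the turn, a rotation vector about the tool's x, y, z scaled (see below), a list of three. A call has exactly 8 rows; each row is the pose to reach, as a shift and turn from the pose commanded when the call began, along the tool's axes at that moment; what a row does not reach only later rows make up. The controller multiplies each number of a shift by 250 mm and each number of a turn by 0.5 rad. A row lasts 1/8 s, in which the tool goes at most 62.5 mm and 10.7 degrees, less where a joint would pass 70% of its speed; a pose out of reach is approached as far as the arm can. A call with a number of a shift or a turn outside -1 to 1 is refused whole. A call with a gripper value outside its range is refused whole. "gripper" is the opening, from 0 (shut) to 1 (fully open), set as the call begins (left out, the last holds). The fingers move at their own pace and stop on an object; the grip force is fixed at half the most. Time passes only in rows, so rows that repeat a pose let the fingers close, or fill a call up. It gives the time, the measured TCP pose, the force, the opening and the grip force at its end, in the units of the state.
- bot.get_obs(): the state, without advancing time (a new reading comes with each control period).
- bot.camera(name): name is "scene" or "top"; returns a dict with "image" (420x560x3 uint8, red, green, blue), "z_map" (420x560 float32, m along the optical axis (not along the pixel's ray), 0 where there is no reading), "camera_matrix" (3x3 intrinsics, pixels), "xyz" and "orientation" of the camera in the world. Camera axes: x right, y up, looking along -z (the intrinsics and any distortion apply to the point x, -y, -z); pixel columns grow to the right and rows downward; lengths in m; the calibration is good to about 2 mm. A picture is of the moment at which its call begins.
- bot.job_done(): hands the job in; it is judged then, once.
The state is a dict: "clock": time; "joint_pos": joint angles; "joint_vel": joint speeds; "tau": joint torques, N m; "eef_pos": TCP position; "tool_rot": TCP orientation; "ft_force": force on the tool from outside, world axes, zero at the start; "ft_torque": the same for the moment, N m; "grip_width": finger opening in m; "grasp_force": force on a finger pad.
Only numpy, scipy, OpenCV 4.12 (cv2) and the standard library are available. Lean on these libraries where they do the work, as an engineer would, in place of code of your own. Each camera call takes 0.05 s, during which the arm holds its last target. There are 200 camera calls.

## Working session

There is one attempt and no reset: what is moved stays moved. The work goes in short steps, Python scripts to look and compute and a tool call to move; the robot and the scene stay as the last step left them, time stands still between calls to the robot, and variables do not carry over. Pictures are saved under pics/ and viewed, at most 10 in all, crops included, and the job is handed in when it is done.

Besides the shell and the picture viewer there is one more tool, called after ">>>" as name(argument=value, ...) on one line, values as JSON. drive_tool: Moves the arm, as the interface text tells. Shifts and turns lie within -1 to 1; 1 stands for 250 mm of shift or 0.5 rad of turn. Its arguments: {"type":"object","properties":{"slide":{"type":"array","items":{"type":"array","items":{"type":"number"}}},"rotation":{"type":"array","items":{"type":"array","items":{"type":"number"}}},"gripper":{"type":"number"}},"required":["slide","rotation"]}

```bash
mkdir -p pics
cat > h.py <<'E'
import numpy as np, cv2
from scipy.spatial.transform import Rotation as R
from workcell import bot
def cloud(c):
    K=c["camera_matrix"]; z=c["z_map"]; v,u=np.mgrid[:z.shape[0],:z.shape[1]]
    p=np.stack([(u-K[0,2])/K[0,0]*z,-(v-K[1,2])/K[1,1]*z,-z],-1)
    return p@R.from_quat(c["orientation"]).as_matrix().T+c["xyz"]
E
python3 - <<'E'
from h import *
print(bot.get_obs())
for n in("scene","top"):
    c=bot.camera(n); cv2.imwrite(f"pics/{n}0.png",c["image"][...,::-1]); np.savez(f"{n}0.npz",**c)
    print(n,c["xyz"],c["orientation"],c["camera_matrix"].tolist())
E
```

```text
{'clock': 0.0, 'joint_pos': array([-1.33600078e+00,  2.41403201e-01,  3.70508998e-03,  1.33516001e+00,
       -3.46986850e-06,  1.57080155e+00]), 'joint_vel': array([ 0.00115776, -0.00022578,  0.00226757,  0.00269082, -0.00107412,
       -0.00095411]), 'tau': array([ 1.18213975e-03, -3.72317004e+01,  2.52408957e+01,  1.69539131e-02,
        6.34724802e-05, -1.30212150e-06]), 'eef_pos': array([ 0.11617553, -0.48567286,  0.23041051]), 'tool_rot': array([ 9.93116570e-01,  1.17125639e-01, -1.22472787e-04, -1.02359691e-03]), 'ft_force': array([-0.11245326, -0.29096216,  0.25251499]), 'ft_torque': array([-0.00060694, -0.06908011, -0.03033703]), 'grasp_force': 0.0, 'grip_width': 0.08571548519061148}
scene [ 0.21701042 -0.56264576  0.70087804] [ 0.37025249 -0.10646744 -0.26752836  0.88317968] [[444.2747676830337, 0.0, 284.0285951505754], [0.0, 444.2747676830337, 200.91501140656547], [0.0, 0.0, 1.0]]
top [ 0.40455797 -0.05955121  0.97450716] [-0.07500698  0.06313982  0.71359076 -0.69366818] [[420.4918871468047, 0.0, 274.65953705420253], [0.0, 420.4918871468047, 202.49573913784883], [0.0, 0.0, 1.0]]
```

View pics/scene0.png

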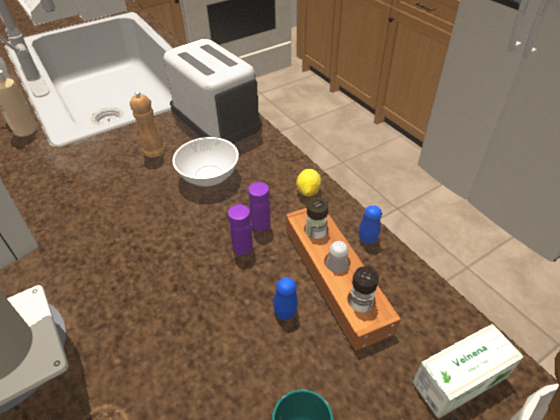

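View pics/top0.png

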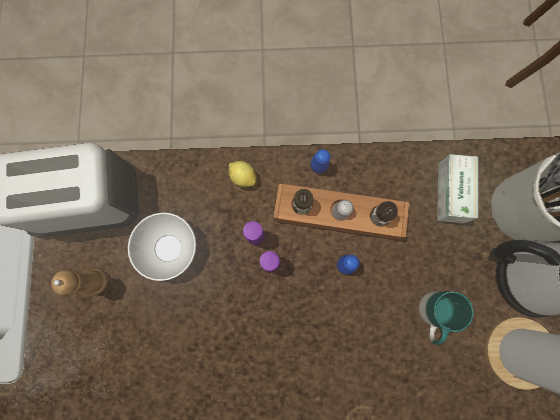

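The shaker candidates are the grey dome in the rack's middle well at scene (339,252) / top (343,208), and two blue look-alikes at scene (286,298) and (371,224). The grey one is meant: it is pale, it is in the rack and it is the shortest of the three vessels there. Next I'll check it in a crop and measure positions.

Run:
```python
from h import *
t=dict(np.load("top0.npz")); s=dict(np.load("scene0.npz"))
P=cloud(t); S=cloud(s)
cr=s["image"][180:350,270:410,::-1]; cv2.imwrite("pics/crop.png",cv2.resize(cr,None,fx=3.5,fy=3.5,interpolation=cv2.INTER_CUBIC))
print("cam sees z table",P[330,250],S[350,150])
# rack by colour
for n,c,Q in(("top",t,P),("scene",s,S)):
    h=cv2.cvtColor(c["image"],cv2.COLOR_RGB2HSV)
    m=(h[...,0]<16)&(h[...,1]>130)&(h[...,2]>110)&(Q[...,2]>.04)&(Q[...,2]<.056)
    k,l,st,_=cv2.connectedComponentsWithStats(m.astype(np.uint8)); i=1+st[1:,4].argmax()
    q=Q[l==i]; r=cv2.minAreaRect(q[:,:2].astype(np.float32)*1000); print(n,"rack",r,np.median(q[:,2]),len(q))
    # bowl: white-ish points near rim height
    box=(slice(205,290),slice(120,205)) if n=="top" else (slice(130,195),slice(165,245))
    q=Q[box].reshape(-1,3); hh=h[box].reshape(-1,3); m=(hh[:,1]<50)&(hh[:,2]>110)&(q[:,2]>.052)&(q[:,2]<.068)
    (x,y),rad=cv2.minEnclosingCircle(q[m][:,:2].astype(np.float32)); print("bowl",x,y,rad,m.sum())
    box=(slice(195,225),slice(325,360)) if n=="top" else (slice(236,275),slice(322,355))
    q=Q[box].reshape(-1,3); m=(q[:,2]>.085)&(q[:,2]<.106); print("dome",q[m].mean(0),q[m].min(0),q[m].max(0))
    H=(Q[...,2]>.106)&(Q[...,2]<.125)
    k,l,st,ce=cv2.connectedComponentsWithStats(H.astype(np.uint8))
    for i in range(1,k):
        if 60<st[i,4]<1500: print("tall",ce[i].round(),Q[l==i].mean(0).round(3),st[i,4])
```

```text
cam sees z table [ 0.30963368  0.01700607 -0.00031261] [ 0.21879433 -0.13903704  0.00061237]
top rack ((572.6444091796875, -137.08921813964844), (22.564313888549805, 51.620418548583984), 55.57567596435547) 0.048018085554499546 112
bowl 0.4973791241645813 0.20432351529598236 0.07490566372871399 631
dome [ 0.56414718 -0.19517072  0.09495816] [ 0.54845019 -0.21239899  0.08559859] [ 0.58131266 -0.1798931   0.10402623]
tall [ 93. 203.] [0.585 0.335 0.115] 404
tall [ 49. 168.] [0.664 0.433 0.116] 178
tall [525. 208.] [ 0.548 -0.561  0.116] 399
tall [303. 198.] [ 0.583 -0.107  0.115] 297
tall [ 47. 199.] [0.597 0.432 0.116] 168
tall [387. 211.] [ 0.551 -0.279  0.115] 318
tall [538. 284.] [ 0.395 -0.565  0.116] 415
tall [ 78. 282.] [0.424 0.353 0.118] 98
tall [530. 355.] [ 0.262 -0.53   0.115] 288
scene rack ((570.1947021484375, -193.8974609375), (296.2413330078125, 82.25396728515625), 79.34642028808594) 0.048162171864874814 3560
bowl 0.509675145149231 0.2194080352783203 0.09409129619598389 534
dome [ 0.56433002 -0.20066393  0.09412878] [ 0.55086195 -0.21360823  0.08512644] [ 0.58207026 -0.18130839  0.10122865]
tall [23. 50.] [0.256 0.873 0.117] 101
tall [215.  99.] [0.594 0.327 0.116] 585
tall [10. 96.] [0.179 0.627 0.116] 158
tall [144. 115.] [0.424 0.355 0.116] 145
tall [318. 206.] [ 0.584 -0.11   0.114] 330
tall [366. 277.] [ 0.551 -0.282  0.114] 496
tall [  3. 309.] [ 0.058 -0.021  0.115] 169
tall [540. 410.] [ 0.599 -0.56   0.116] 72
```

View pics/crop.png

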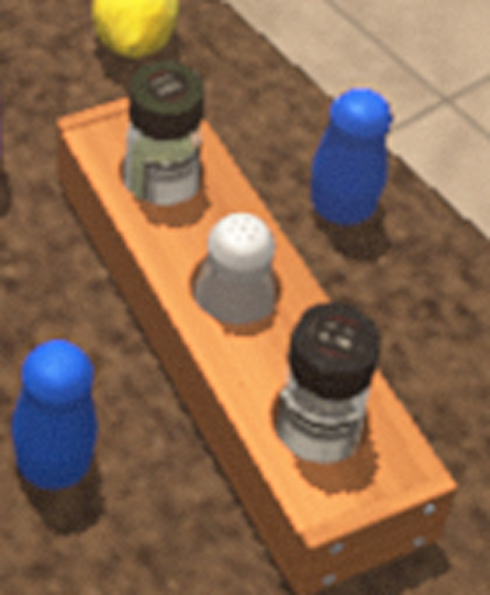

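The crop confirms it: a pale perforated dome in the middle well, with dark-lidded jars on both sides and the blue look-alikes standing off the rack. I'll write a helper for the move numbers and check the toaster's clearance.

```bash
cat >> h.py <<'E'
def down(yaw_y):  # tool z down, tool y at azimuth yaw_y (deg)
    a=np.radians(yaw_y); y=np.array([np.cos(a),np.sin(a),0]); z=np.array([0,0,-1.]); return np.stack([np.cross(y,z),y,z],1)
def units(tcp,Rt,o=None):
    o=o or bot.get_obs(); R0=R.from_quat(o["tool_rot"]).as_matrix()
    print("tcp",o["eef_pos"].round(4),"slide",(R0.T@(np.array(tcp)-o["eef_pos"])/.25).round(3),"rot",(R.from_matrix(R0.T@Rt).as_rotvec()/.5).round(3))
E
python3 - <<'E'
from h import *
units([.564,-.196,.2],down(-10.6))
for n in("top0","scene0"):
    P=cloud(dict(np.load(n+".npz"))).reshape(-1,3)
    m=(P[:,2]>.09)&(P[:,2]<.35)&(abs(P[:,0]-.55)<.2)&(P[:,1]>.1)&(P[:,1]<.42)
    d=np.hypot(P[m][:,0]-.497,P[m][:,1]-.204); q=P[m][d.argsort()[:5]]; print(q.round(3), d.min(), P[m][:,2].max())
E
```

```text
tcp [ 0.1162 -0.4857  0.2305] slide [ 2.012 -0.71   0.123] rot [-3.000e-03 -2.000e-03 -2.302e+00]
[[0.574 0.276 0.134]
 [0.575 0.276 0.117]
 [0.573 0.278 0.094]
 [0.575 0.276 0.138]
 [0.575 0.276 0.128]] 0.10524460770953903 0.18336674134040798
[[0.577 0.273 0.151]
 [0.577 0.274 0.101]
 [0.577 0.275 0.117]
 [0.575 0.278 0.151]
 [0.577 0.276 0.097]] 0.10549607531403095 0.1808329174463572
```

>>> drive_tool(slide=[[0.12,-0.04,0],[0.25,-0.08,0],[0.4,-0.13,0],[0.55,-0.18,0],[0.7,-0.23,0],[0.85,-0.28,0],[0.95,-0.32,0],[1.0,-0.35,0]], rotation=[[0,0,-0.12],[0,0,-0.25],[0,0,-0.4],[0,0,-0.55],[0,0,-0.7],[0,0,-0.85],[0,0,-0.95],[0,0,-1.0]], gripper=1)

```text
clock: 1.1
eef_pos: [0.3398, -0.342, 0.2308]
tool_rot: [0.933, 0.36, -0.0, -0.0]
ft_force: [-0.3, 0.7, 0.2]
grip_width: 0.0854
grasp_force: 0.0
```

```bash
python3 -c "
from h import *
units([.564,-.196,.2],down(-10.6))"
```

```text
tcp [ 0.3398 -0.342   0.2308] slide [1.057 0.17  0.123] rot [-0.002 -0.    -1.297]
```

>>> drive_tool(slide=[[0.12,0.02,0],[0.25,0.04,0],[0.4,0.07,0],[0.55,0.09,0],[0.7,0.12,0],[0.85,0.14,0],[0.95,0.16,0],[1.0,0.17,0]], rotation=[[0,0,-0.12],[0,0,-0.25],[0,0,-0.4],[0,0,-0.55],[0,0,-0.7],[0,0,-0.85],[0,0,-0.95],[0,0,-1.0]])

```text
clock: 2.1
eef_pos: [0.5535, -0.2065, 0.2307]
tool_rot: [0.815, 0.579, -0.0, -0.0]
ft_force: [0.5, 0.0, -0.0]
grip_width: 0.0853
grasp_force: 0.0
```

```bash
python3 -c "
from h import *
units([.565,-.196,.17],down(-10.6))"
```

```text
tcp [ 0.5535 -0.2065  0.2307] slide [0.055 0.03  0.243] rot [-0.002  0.    -0.299]
```

>>> drive_tool(slide=[[0.02,0.01,0.05],[0.04,0.02,0.12],[0.055,0.03,0.2],[0.055,0.03,0.26],[0.055,0.03,0.28],[0.055,0.03,0.28],[0.055,0.03,0.28],[0.055,0.03,0.28]], rotation=[[0,0,-0.1],[0,0,-0.2],[0,0,-0.3],[0,0,-0.3],[0,0,-0.3],[0,0,-0.3],[0,0,-0.3],[0,0,-0.3]])

```text
clock: 3.1
eef_pos: [0.5652, -0.1967, 0.1622]
tool_rot: [0.77, 0.638, 0.0, 0.001]
ft_force: [0.2, -0.3, -0.1]
grip_width: 0.0853
grasp_force: 0.0
```

Run:
```python
from h import *
units([.565,-.196,.058],down(-10.6))
c=bot.camera("scene"); cv2.imwrite("pics/s1.png",cv2.resize(c["image"][130:340,230:430,::-1],None,fx=2.8,fy=2.8)); Q=cloud(c)
q=Q[230:280,315:360].reshape(-1,3); m=(q[:,2]>.085)&(q[:,2]<.106); print("dome",m.sum(),q[m].mean(0),q[m].min(0),q[m].max(0))
```

```text
tcp [ 0.5652 -0.1967  0.1622] slide [ 0.003 -0.002  0.417] rot [ 0.003  0.    -0.002]
dome 257 [ 0.564022   -0.20019785  0.09415604] [ 0.5501059 -0.2133877  0.0851254] [ 0.58341403 -0.18132221  0.10094675]
```

View pics/s1.png

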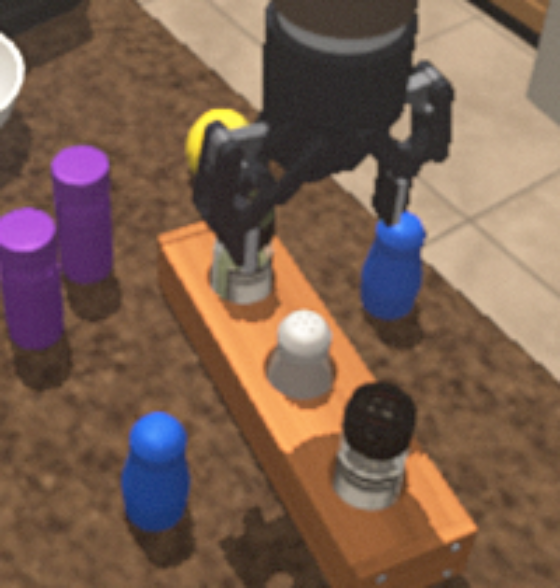

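The picture shows the fingers straddling the rack above the shaker (dome at about (303,335) in the crop), clear of the jars. I'll descend.

>>> drive_tool(slide=[[0,0,0.06],[0,0,0.13],[0,0,0.21],[0,0,0.28],[0,0,0.35],[0,0,0.4],[0,0,0.43],[0,0,0.43]], rotation=[[0,0,0],[0,0,0],[0,0,0],[0,0,0],[0,0,0],[0,0,0],[0,0,0],[0,0,0]])

```text
clock: 4.15
eef_pos: [0.5643, -0.1963, 0.0532]
tool_rot: [0.77, 0.638, -0.0, -0.0]
ft_force: [-0.7, -0.8, -0.0]
grip_width: 0.0849
grasp_force: 0.0
```

>>> drive_tool(slide=[[0,0,0],[0,0,0],[0,0,0],[0,0,0],[0,0,0],[0,0,0],[0,0,0],[0,0,0]], rotation=[[0,0,0],[0,0,0],[0,0,0],[0,0,0],[0,0,0],[0,0,0],[0,0,0],[0,0,0]], gripper=0)

```text
clock: 5.15
eef_pos: [0.5657, -0.1967, 0.0549]
tool_rot: [0.77, 0.638, 0.001, 0.001]
ft_force: [0.7, -1.2, 4.9]
grip_width: 0.0345
grasp_force: 58.3
```

>>> drive_tool(slide=[[0,0,-0.03],[0,0,-0.08],[0,0,-0.15],[0,0,-0.23],[0,0,-0.31],[0,0,-0.38],[0,0,-0.42],[0,0,-0.44]], rotation=[[0,0,0],[0,0,0],[0,0,0],[0,0,0],[0,0,0],[0,0,0],[0,0,0],[0,0,0]])

```text
clock: 6.15
eef_pos: [0.5645, -0.1965, 0.1644]
tool_rot: [0.77, 0.638, -0.0, 0.0]
ft_force: [-0.1, -0.0, -1.7]
grip_width: 0.0342
grasp_force: 58.5
```

Run:
```python
from h import *
c=bot.camera("scene"); cv2.imwrite("pics/s2.png",cv2.resize(c["image"][100:340,200:430,::-1],None,fx=2.5,fy=2.5))
o=bot.get_obs(); print(o["joint_pos"].round(3))
th,az=np.radians(70),np.radians(5)
a=np.array([np.cos(az),np.sin(az),0]); tang=np.array([-np.sin(az),np.cos(az),0])
for yaw in(az,az+np.radians(10)):
    Rt=R.from_rotvec(-tang*th).as_matrix()@down(np.degrees(yaw)); z=Rt[:,2]; print("z",z)
    dome=np.array([.49,.203,.215]); tcp=dome+z*(.019+.020)   # dome top ~20 mm behind the grasp point
    units(tcp,Rt,o)
    units([.46,.10,.28],down(np.degrees(yaw)),o)
```

```text
[-0.335  0.468  0.159  1.261 -0.     1.422]
z [ 0.93611681  0.08189961 -0.34202014]
tcp [ 0.5647 -0.1965  0.1646] slide [ 1.555 -0.448 -0.149] rot [-2.427  0.334 -0.477]
tcp [ 0.5647 -0.1965  0.1646] slide [ 1.088 -0.631 -0.462] rot [ 0.001  0.    -0.547]
z [ 0.93611681  0.08189961 -0.34202014]
tcp [ 0.5647 -0.1965  0.1646] slide [ 1.555 -0.448 -0.149] rot [-2.458  0.122 -0.781]
tcp [ 0.5647 -0.1965  0.1646] slide [ 1.088 -0.631 -0.462] rot [ 0.001  0.001 -0.896]
```

View pics/s2.png

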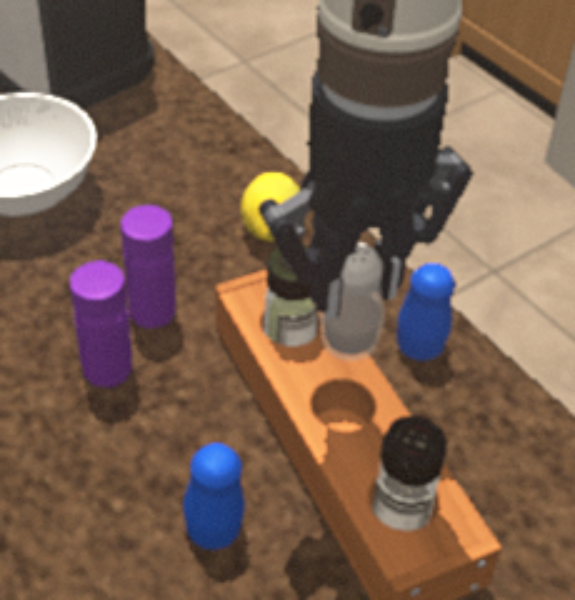

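The shaker is out of its well and upright in the fingers, the emptied well shows at (343,405), and both jars still stand. I'll rise further and carry it towards the bowl.

>>> drive_tool(slide=[[0,0,-0.12],[0.08,-0.04,-0.27],[0.2,-0.12,-0.4],[0.35,-0.2,-0.46],[0.5,-0.29,-0.46],[0.65,-0.38,-0.46],[0.78,-0.45,-0.46],[0.85,-0.5,-0.46]], rotation=[[0,0,0],[0,0,-0.05],[0,0,-0.12],[0,0,-0.22],[0,0,-0.32],[0,0,-0.43],[0,0,-0.52],[0,0,-0.55]])

```text
clock: 7.2
eef_pos: [0.48, 0.0371, 0.2782]
tool_rot: [0.674, 0.739, -0.001, -0.001]
ft_force: [0.2, -0.4, -0.9]
grip_width: 0.0344
grasp_force: 58.5
```

```bash
cat > fin.py <<'E'
from h import *
o=bot.get_obs(); print(o["joint_pos"].round(3),o["grasp_force"])
az=np.radians(5); tang=np.array([-np.sin(az),np.cos(az),0])
for t in(25,50,70):
    Rt=R.from_rotvec(-tang*np.radians(t)).as_matrix()@down(5)
    print(t); units(np.array([.49,.203,.215])+Rt[:,2]*.039,Rt,o)
E
python3 fin.py
```

```text
[0.077 0.189 0.061 1.444 0.    1.556] 58.457309760851786
25
tcp [0.48   0.0371 0.2782] slide [0.657 0.167 0.394] rot [-0.876 -0.002  0.008]
50
tcp [0.48   0.0371 0.2782] slide [0.657 0.221 0.353] rot [-1.749 -0.004  0.008]
70
tcp [0.48   0.0371 0.2782] slide [0.657 0.248 0.306] rot [-2.447 -0.005  0.007]
```

>>> drive_tool(slide=[[0.08,0.02,0],[0.16,0.03,0],[0.26,0.05,0],[0.36,0.07,0],[0.46,0.09,0],[0.55,0.11,0],[0.62,0.13,0],[0.65,0.14,0]], rotation=[[-0.1,0,0],[-0.22,0,0],[-0.36,0,0],[-0.5,0,0],[-0.64,0,0],[-0.78,0,0],[-0.86,0,0],[-0.9,0,0]])

```text
clock: 8.2
eef_pos: [0.5005, 0.2009, 0.2777]
tool_rot: [0.657, 0.72, 0.164, 0.15]
ft_force: [0.1, -0.5, -1.8]
grip_width: 0.0349
grasp_force: 58.5
```

```bash
python3 fin.py
```

```text
[ 0.474 -0.015 -0.267  0.898 -0.164  1.919] 58.5446638969006
25
tcp [0.5005 0.2009 0.2777] slide [ 0.012 -0.148  0.364] rot [ 0.024 -0.001  0.006]
50
tcp [0.5005 0.2009 0.2777] slide [ 0.012 -0.082  0.35 ] rot [-0.848 -0.002  0.006]
70
tcp [0.5005 0.2009 0.2777] slide [ 0.012 -0.037  0.32 ] rot [-1.547 -0.004  0.006]
```

>>> drive_tool(slide=[[0,-0.01,0.02],[0,-0.02,0.06],[0.01,-0.03,0.1],[0.01,-0.04,0.14],[0.01,-0.05,0.18],[0.01,-0.06,0.21],[0.01,-0.07,0.24],[0.01,-0.07,0.25]], rotation=[[-0.1,0,0],[-0.22,0,0],[-0.36,0,0],[-0.5,0,0],[-0.64,0,0],[-0.78,0,0],[-0.86,0,0],[-0.9,0,0]])

```text
clock: 9.2
eef_pos: [0.5115, 0.2028, 0.2126]
tool_rot: [0.608, 0.665, 0.319, 0.293]
ft_force: [0.8, 0.1, -2.3]
grip_width: 0.0345
grasp_force: 58.6
```

```bash
python3 fin.py
```

```text
[ 0.585 -0.072 -0.827 -0.018 -0.382  1.895] 58.617056084331125
25
tcp [0.5115 0.2028 0.2126] slide [ 0.009 -0.115  0.067] rot [0.921 0.002 0.005]
50
tcp [0.5115 0.2028 0.2126] slide [ 0.008 -0.05   0.083] rot [0.049 0.001 0.005]
70
tcp [0.5115 0.2028 0.2126] slide [0.008 0.004 0.075] rot [-0.65  -0.     0.005]
```

>>> drive_tool(slide=[[0,0,0.02],[0,0.01,0.05],[0,0.01,0.08],[0.01,0.02,0.1],[0.01,0.02,0.12],[0.01,0.02,0.13],[0.01,0.02,0.13],[0.01,0.02,0.13]], rotation=[[-0.08,0,0],[-0.18,0,0],[-0.3,0,0],[-0.42,0,0],[-0.5,0,0],[-0.55,0,0],[-0.55,0,0],[-0.55,0,0]])

```text
clock: 10.2
eef_pos: [0.5411, 0.2088, 0.1985]
tool_rot: [0.562, 0.614, 0.409, 0.374]
ft_force: [-0.3, 0.1, -1.4]
grip_width: 0.0342
grasp_force: 58.7
```

```bash
python3 fin.py
python3 - <<'E'
from h import *
o=bot.get_obs(); z=R.from_quat(o["tool_rot"]).as_matrix()[:,2]; print("tilt",np.degrees(np.arccos(-z[2])),"dome",o["eef_pos"]-.039*z,"foot",o["eef_pos"]+.051*z,abs(o["joint_vel"]).max())
c=bot.camera("scene"); P=cloud(c); cv2.imwrite("pics/s3.png",cv2.resize(c["image"][60:260,100:330,::-1],None,fx=3,fy=3))
c=bot.camera("top"); cv2.imwrite("pics/t3.png",cv2.resize(c["image"][150:330,80:310,::-1],None,fx=3,fy=3))
E
```

```text
[ 0.612  0.183 -1.044 -0.777 -0.479  1.79 ] 58.68327096977737
25
tcp [0.5411 0.2088 0.1985] slide [-0.005 -0.124 -0.1  ] rot [ 1.476e+00 -1.000e-03  2.000e-03]
50
tcp [0.5411 0.2088 0.1985] slide [-0.005 -0.065 -0.066] rot [ 0.603 -0.002  0.002]
70
tcp [0.5411 0.2088 0.1985] slide [-0.005 -0.011 -0.06 ] rot [-0.095 -0.002  0.002]
tilt 67.27507406387947 dome [0.50531543 0.20566133 0.21355697] foot [0.58800446 0.2129916  0.1787893 ] 0.011695823278008598
```

View pics/s3.png

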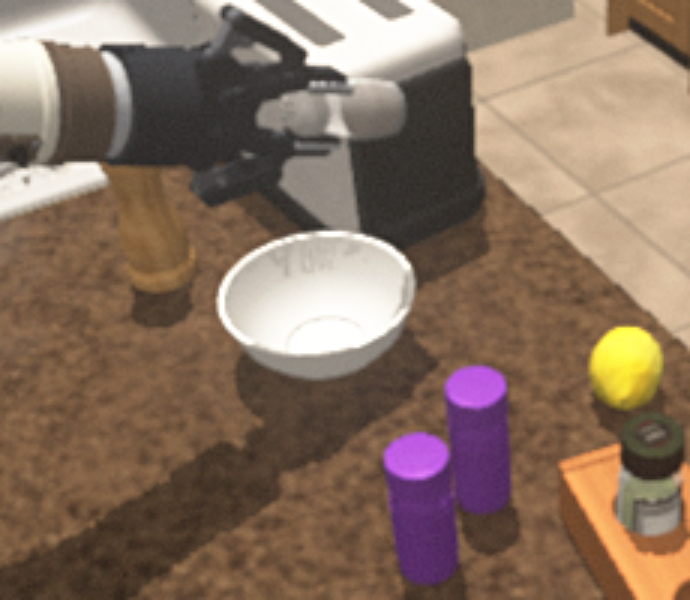

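View pics/t3.png

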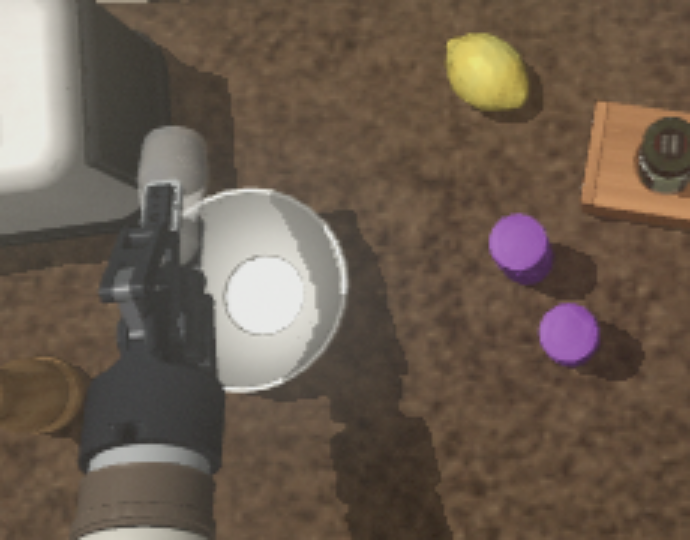

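The shaker lies tipped over in the fingers. The bowl, toaster and jars are untouched, and the apparent offset in the top view is parallax. I'll check the foot position once by depth, then hand in.

Run:
```python
from h import *
c=bot.camera("top"); P=cloud(c)
q=P[190:212,125:152].reshape(-1,3); h=cv2.cvtColor(c["image"],cv2.COLOR_RGB2HSV)
m=(q[:,2]>.15)&(q[:,2]<.24)&(abs(q[:,1]-.21)<.03); print(m.sum(),"foot end x max",np.percentile(q[m],[2,50,98],axis=0).round(3).tolist())
t=c["image"][205:290,120:205]; Q=P[205:290,120:205].reshape(-1,3); m=(Q[:,2]>.05)&(Q[:,2]<.066)
print("bowl",cv2.minEnclosingCircle(Q[m][:,:2].astype(np.float32)))
o=bot.get_obs(); print(o["clock"],abs(o["joint_vel"]).max(),o["grasp_force"],o["ft_force"])
```

```text
418 foot end x max [[0.546, 0.192, 0.19], [0.565, 0.207, 0.208], [0.586, 0.229, 0.224]]
bowl ((0.5118975043296814, 0.21867653727531433), 0.09512919187545776)
10.35 0.005415480345132617 58.684192907530814 [-0.19143652 -0.24301309 -0.99296372]
```

```bash
python3 -c "
from workcell import bot
print(bot.job_done())"
```

```text
the job is handed in; nothing more can be done
None
```

I drew the salt shaker straight up out of the middle well and handed the job in with the shaker held still over the bowl. It is tipped about 67°, with its dome about 8 mm from the bowl's centre by my estimate and about 0.21 m above the worktop; the hand-in returned no verdict.

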